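# Open the taller filter housing

## Task

The filter in the taller of the two bench filter housings is due for a change, so take that housing's cover off: turn it by its grip bar a quarter turn anticlockwise (seen from above) to bring its lugs out of the bayonet catches, lift it straight off, and set it down gently, right way up, in the middle of the shallow steel tray. Leave the shorter housing closed.

Things in the scene. Friction and masses are not known exactly. Their poses are not given: they have to be found in the camera images.
- tall_housing: Taller of two alike filter housings: fixed white cylinder 82 mm dia, flange 120 dia, rim 160 up (the shorter: 100). Origin on its axis at the underside, z up. Two catches on the rim, 44 to 60 from the axis, tops 12 above the rim, hold the cover's lugs from the locked position (housing's +x and -x) to 70 deg anticlockwise; free to lift from 75 to 150 deg. A stop blocks clockwise turning.
- tall_cover: Grey cover to take off, loose, 0.2 kg, turns easily. Origin on its axis at the spigot's underside, z up, 150 mm above the bench when seated. Spigot 66 dia, z 0-10; disc 82 dia, z 10-24; lugs on +x and -x out to 52, z 10-16; upright grip bar 66 long (x), 14 wide (y), z 24-56, centred. Locked: its x within 4 deg of the housing's x. 3 mm play in the rim.
- short_bar_end (a point): Top of one end (+x) of the grip bar on the same kind of cover of the shorter housing, which is to stay locked: 30 mm out from that cover's axis, 146 mm above the bench.
- tray: Shallow open square steel tray, 170 x 170 mm outside, walls 18 mm high, walls and floor 4 mm thick, fixed, empty. Origin at the centre of its underside on the bench, z up.
Not all that is in view belongs to the job. What is shaped like the tall_cover but blue or yellow is not meant.

How it is judged:
By the outcome, as a careful person would: the job done as asked, in the order asked, and still so for the second after the job is handed in, with the robot touching nothing.
It also fails if it takes over 48 s, if anything falls off the work surface, if the arm or the gripper's body presses on something with over 40 N, if the wrist force passes 120 N, or if a joint passes its speed limit or range.

## Robot

A 6-joint arm with a two-finger parallel gripper is mounted at the origin on a cart in front of the work surface, level with it; the furniture and walls round the work are solid. World frame = base frame: x ahead of the robot, y to its left, z up, the work surface at z = 0. Lengths are in m, angles in degrees, forces in N, time in s.
With the tool pointing down it reaches from about 0.3 to 0.75 m from the base axis. Payload 8.5 kg.
Tool frame: the origin (TCP) lies on the centre line of the jaws, within the pads' length; the fingertips stand 17 mm ahead of it and the grasp point (between the pads) lies 2 mm behind it; z points along the fingers, y is the direction in which the jaws open and shut (so a half turn about z gives the same grasp; the last joint's range is limited). The gripper opens to 85 mm and grips with 20 to 120 N. Pads are 22 mm wide; open, the fingers measure 114 mm over their backs; the gripper's body (76 mm by 85 mm) begins 54 mm behind the grasp point. The pads swing forward as they close: fully open they stand 13 mm farther back than shut.
Start: joints at [56.19, 21.807, 74.336, -0, 83.858, -12.336], TCP at [0.201, 0.512, 0.248] pointing down, gripper open.
Joint ranges: [-178.18, 178.18], [-50.72, 133.34], [12.68, 142.11], [-81.47, 261.47], [9.98, 163.14], [-165.26, 165.26]. Speed limits (degrees/s): [136.94, 136.94, 180, 180, 180, 180].

## Interface

Orientations are given as a 3x3 rotation matrix whose columns are the frame's x, y, z axes.
In Python, from rig import env, imaging, close_job gives the robot as it stands.
- The arm moves only by the tool step_arm, never from a script. Its argument "steps" is one flat list of numbers, 7 for each row, row after row: the opening, from 0 (shut) to 1 (fully open), then the shift along the tool's x, y, z as a fraction of full scale, then the turn, a rotation vector about the tool's x, y, z as a fraction of full scale. A call has 1 to 10 rows; each row is the pose to reach, as a shift and turn from the pose commanded when the call began, along the tool's axes at that moment; what a row does not reach only later rows make up. Full scale, the value 1, is 0.3 m for a shift and 45 degrees for a turn. A row lasts 1/10 s, in which the tool goes at most 50 mm and 8.59 degrees, less where a joint would pass 70% of its speed; a pose out of reach is approached as far as the arm can. A call with a number of a shift or a turn outside -1 to 1 is refused whole. A call with a gripper value outside its range is refused whole. The fingers move at their own pace and stop on an object; "grip_force" is the grip in N (left out, the last holds). Time passes only in rows, so rows that repeat a pose let the fingers close. It gives the time, the measured TCP pose, the force and the opening at its end, in the units of the state.
- env.observe(): the state, without advancing time (a new reading comes with each control period).
- imaging.get_image(name): name is "scene" or "top" or "wrist"; returns (picture, depth): 420x560x3 uint8, blue, green, red; 420x560 float32, m along the optical axis (not along the pixel's ray), 0 where there is no reading.
- imaging.get_calibration(name): a dict with "camera_matrix" (3x3 intrinsics, pixels), "k1" (the pictures are not rectified: a ray, as slopes to the right and down, at radius r is drawn at 1 + k1 r^2 times it, then the intrinsics apply), "world_from_camera" (4x4, takes a point from camera to world coordinates). Camera axes: x right, y down, z forward; pixel columns grow to the right and rows downward; lengths in m; the calibration is good to about 2 mm. A picture is of the moment at which its call begins: read the wrist's pose just before it. get_calibration takes no time and is no camera call; for the wrist camera it gives the pose at the moment of the call.
- close_job(): hands the job in, once; it reports no verdict.
Trained networks look in the newest picture that a camera, given by its name, has taken for a name from the list of things; names that differ only in an ending like _2 or _b are one class to them, and where a whole thing is asked for, a point or a joint stands for the part that bears it (a point fixed in the world has none). Each returns a list of dicts, best first, with "score" (0 to 1); they miss things now and then, are a little off and sometimes report something else, mostly with a low value. They report only what shows in the picture. A call takes as long as a camera call. They do not tell look-alikes from the thing itself.
- imaging.spot_in(camera, target): "pixel" ([column, row] in pixels, amid what is visible of it).
- imaging.regions_of(camera, target): "mask" (420x560 bool, what is visible of it) and "pixel" ([column, row] in pixels, amid what is visible of it).
- imaging.pinpoint(camera, target): "pixel" ([column, row] in pixels: a listed point, or the origin of a listed thing).
The state is a dict: "time_s": time; "q": joint angles; "qvel": joint speeds; "joint_efforts": joint torques, N m; "position": TCP position; "tool_rot": TCP orientation; "ft_force": force on the tool from outside, world axes, zero at the start; "wrist_torque": the same for the moment, N m; "grip_width": finger opening in m.
Only numpy, scipy, OpenCV 4.12 (cv2) and the standard library are available. Lean on these libraries where they do the work, as an engineer would, in place of code of your own. Each camera call takes 0.05 s, during which the arm holds its last target.

## Working session

There is one attempt and no reset: what is moved stays moved. The work goes in short steps, Python scripts to look and compute and a tool call to move; the robot and the scene stay as the last step left them, time stands still between calls to the robot, and variables do not carry over. Pictures are saved under pics/ and viewed, and the job is handed in when it is done.

Besides the shell and the picture viewer there is one more tool, called after "Call:" as name(argument=value, ...), one argument or row to a line, values as JSON. step_arm: Moves the arm, as the interface text tells. Shift numbers are shares of 0.3 m and turn numbers shares of 45 degrees, none past 1 either way. Its arguments: {"type":"object","properties":{"steps":{"type":"array","items":{"type":"number"}},"grip_force":{"type":"number"}},"required":["steps"]}

```bash
ls; mkdir -p pics
cat > h.py <<'E'
import numpy as np, cv2
from rig import env, imaging, close_job
def world(cam,px,d,cal=None):
    cal=cal or imaging.get_calibration(cam)
    K=np.array(cal["camera_matrix"]);k1=cal["k1"]
    px=np.atleast_2d(np.array(px,float))
    n=cv2.undistortPoints(px.reshape(-1,1,2),K,np.array([k1,0,0,0.])).reshape(-1,2)
    d=np.atleast_1d(d)
    P=np.c_[n*d[:,None],d]
    T=np.array(cal["world_from_camera"])
    return P@T[:3,:3].T+T[:3,3]
def ray_z(cam,px,z,cal=None):
    cal=cal or imaging.get_calibration(cam)
    a=world(cam,px,[1.0],cal)[0]; o=np.array(cal["world_from_camera"])[:3,3]
    return o+(a-o)*(z-o[2])/(a[2]-o[2])
def cloud(cam,depth,cal=None):
    v,u=np.nonzero(depth>0)
    return world(cam,np.c_[u,v],depth[v,u],cal),u,v
E
python3 - <<'E'
from h import *
for c in ["scene","top"]:
    im,d=imaging.get_image(c); cv2.imwrite(f"pics/{c}0.png",im); np.save(f"{c}0.npy",d)
    for t in ["tall_cover","tall_housing","tray"]:
        for r in imaging.pinpoint(c,t): print(c,t,r["score"],r["pixel"])
    for r in imaging.pinpoint(c,"short_bar_end"): print(c,"sbe",r["score"],r["pixel"])
s=env.observe();print(s["time_s"],s["position"],s["tool_rot"])
E
```

```text
pics
scene tall_cover 0.94 [325.9, 192.5]
scene tall_cover 0.83 [288.9, 319.0]
scene tall_cover 0.58 [251.6, 243.8]
scene tall_housing 0.82 [319.0, 231.5]
scene sbe 0.75 [271.3, 141.9]
top tall_cover 0.96 [298.8, 151.9]
top tall_cover 0.82 [266.0, 254.5]
top tall_cover 0.7 [385.3, 281.7]
top tall_housing 0.63 [296.8, 174.8]
top tray 0.74 [404.0, 199.2]
top sbe 0.61 [174.8, 153.4]
0.5 [0.20131225 0.51179199 0.24830878] [[-9.30584630e-01  3.66076828e-01 -4.08998205e-05]
 [ 3.66076830e-01  9.30584630e-01 -3.41050326e-05]
 [ 2.55756822e-05 -4.67100958e-05 -9.99999999e-01]]
```

View pics/scene0.png

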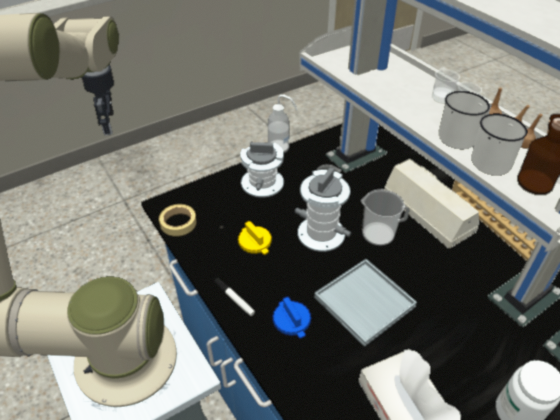

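View pics/top0.png

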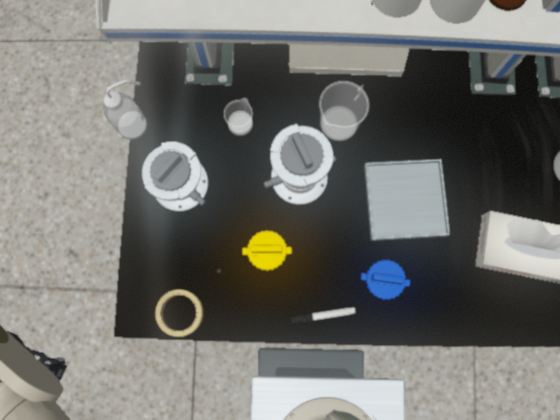

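The top view shows the tall housing's cover at (303,153), with its bar running from about (294,137) to (312,166). The short housing is at (170,170), the tray at (407,199), and a beaker stands near the tall housing at (343,108). Next I measure these from depth.

Run:
```python
from h import *
for c,box in [("top",(255,350,110,210)),("scene",(290,365,155,255))]:
    d=np.load(f"{c}0.npy"); P,u,v=cloud(c,d)
    m=(u>box[0])&(u<box[1])&(v>box[2])&(v<box[3])
    Q=P[m]
    print(c,np.histogram(Q[:,2],bins=np.arange(-.01,.24,.01)))
    b=Q[(Q[:,2]>.198)&(Q[:,2]<.215)]
    # keep main cluster
    med=np.median(b[:,:2],0); b=b[np.linalg.norm(b[:,:2]-med,axis=1)<.045]
    r=cv2.minAreaRect(b[:,:2].astype(np.float32)); print("bar",len(b),b.mean(0),r)
    cc=b[:,:2]-b[:,:2].mean(0); w,V=np.linalg.eigh(cc.T@cc); print(np.degrees(np.arctan2(V[1,1],V[0,1])))
    dd=Q[(Q[:,2]>.166)&(Q[:,2]<.18)]; print("disc",len(dd),cv2.minEnclosingCircle(dd[:,:2].astype(np.float32)))
    if c=="top":
        im=cv2.imread("pics/top0.png")
        t=(u>360)&(u<455)&(v>150)&(v<245)&(P[:,2]>.010)&(P[:,2]<.03)
        print("tray rim",t.sum(),cv2.minAreaRect(P[t][:,:2].astype(np.float32)))
        for px in [(366,162),(441,159),(448,237),(371,239)]: print(ray_z("top",px,.018))
        t=(u>130)&(u<215)&(v>130)&(v<215)&(P[:,2]>.135)&(P[:,2]<.155); print("short bar",P[t].mean(0),cv2.minAreaRect(P[t][:,:2].astype(np.float32)))
        for nm,px in [("beaker",(310,375,75,140)),("shelf",(100,560,0,50))]:
            t=(u>px[0])&(u<px[1])&(v>px[2])&(v<px[3])&(P[:,2]>.02);print(nm,P[t].min(0),P[t].max(0))
        cv2.imwrite("pics/crop.png",cv2.resize(im[100:260,220:460],None,fx=3.3,fy=3.3,interpolation=cv2.INTER_CUBIC))
```

```text
top (array([2811, 2478,  281,   73,   69,  116,  182,   71,   54,   36,   32,
         20,   68,    3,    0,    0,  599,  543, 1491,   34,   34,  270,
          0,    0]), array([-0.01,  0.  ,  0.01,  0.02,  0.03,  0.04,  0.05,  0.06,  0.07,
        0.08,  0.09,  0.1 ,  0.11,  0.12,  0.13,  0.14,  0.15,  0.16,
        0.17,  0.18,  0.19,  0.2 ,  0.21,  0.22,  0.23]))
bar 279 [0.57859299 0.07074962 0.20457983] ((0.5799162983894348, 0.07063375413417816), (0.0675887018442154, 0.014883981086313725), 26.603517532348633)
-153.1989479817152
disc 1685 ((0.5805841088294983, 0.06986456364393234), 0.06050882861018181)
tray rim 750 ((0.5341930389404297, -0.16602972149848938), (0.16982491314411163, 0.17063160240650177), 5.042670726776123)
[ 0.61302477 -0.07566949  0.018     ]
[ 0.62552825 -0.24361329  0.018     ]
[ 0.45076459 -0.25381756  0.018     ]
[ 0.44220866 -0.08604476  0.018     ]
short bar [0.55547892 0.33353787 0.14397136] ((0.5568861365318298, 0.333344429731369), (0.015650859102606773, 0.0655476450920105), 51.99412155151367)
beaker [ 0.6087391  -0.06629422  0.02008199] [0.75635116 0.05372515 0.17799368]
shelf [ 0.74141797 -0.39121931  0.02158687] [0.88543405 0.42986475 0.38968618]
scene (array([1531, 2497,  469,  129,   89,  149,  210,  152,  101,  105,   95,
         88,  120,   82,   20,    1,  218,  350,  680,   47,   51,  116,
          2,    0]), array([-0.01,  0.  ,  0.01,  0.02,  0.03,  0.04,  0.05,  0.06,  0.07,
        0.08,  0.09,  0.1 ,  0.11,  0.12,  0.13,  0.14,  0.15,  0.16,
        0.17,  0.18,  0.19,  0.2 ,  0.21,  0.22,  0.23]))
bar 130 [0.57870651 0.06677218 0.2052276 ] ((0.5806838274002075, 0.06914635747671127), (0.06914623826742172, 0.01485748402774334), 26.37179183959961)
-154.32849655122683
disc 764 ((0.5809527635574341, 0.06909315288066864), 0.06253805756568909)
```

View pics/crop.png

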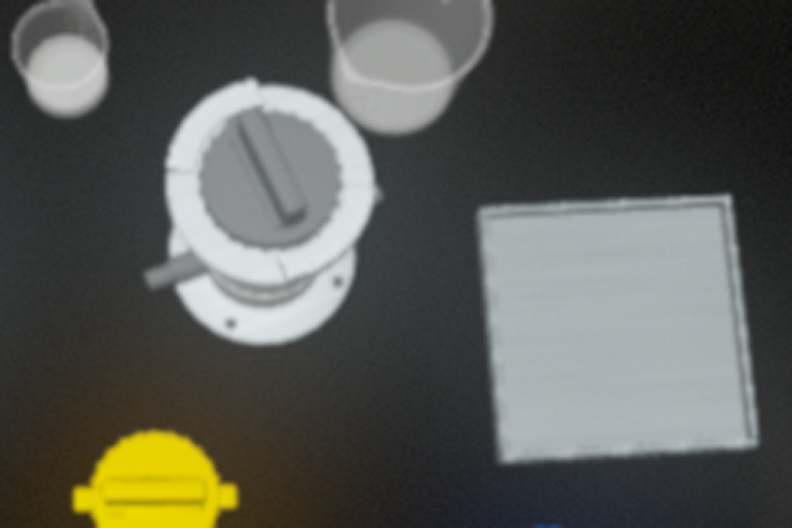

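```bash
cat >> h.py <<'E'
def go(p,R,tgt,ya,maxturn=45):
    """step numbers from pose p,R to tgt with tool y at world angle ya (tool down)"""
    R=np.array(R);s=R.T@(np.array(tgt)-p)/.3
    cur=np.degrees(np.arctan2(R[1,1],R[0,1])); t=-(ya-cur)
    t=(t+180)%360-180
    print("shift",s.round(4),"turn",round(t,2),"frac",round(t/45,4))
def yaw(a):
    a=np.radians(a);c,s=np.cos(a),np.sin(a)
    return np.array([[-s,c,0],[c,s,0],[0,0,-1.]])
E
python3 - <<'E'
from h import *
s=env.observe(); p=s["position"];R=s["tool_rot"]
go(p,R,[.33,.36,.29],24.5)
go(np.array([.33,.36,.29]),yaw(24.5),[.46,.21,.29],-19.5)
go(np.array([.46,.21,.29]),yaw(-19.5),[.58,.07,.27],-63.4)
d=np.load("top0.npy");P,u,v=cloud("top",d)
t=(u>322)&(u<372)&(v>80)&(v<142)&(P[:,2]>.02)&(P[:,0]>.62)&(P[:,1]<.03)
Q=P[t];print(np.percentile(Q,[1,50,99],axis=0))
E
```

```text
shift [-0.5844 -0.3138 -0.139 ] turn 44.03 frac 0.9784
shift [-0.6347  0.187   0.    ] turn 44.0 frac 0.9778
shift [-0.3064  0.5328  0.0667] turn 43.9 frac 0.9756
[[ 0.65812448 -0.06352942  0.02153963]
 [ 0.73346284 -0.02164142  0.07764901]
 [ 0.75467163  0.02586894  0.1197807 ]]
```

Call:
step_arm(
  steps=[1,-0.584,-0.314,-0.139,0,0,0.978,1,-0.584,-0.314,-0.139,0,0,0.978,1,-0.584,-0.314,-0.139,0,0,0.978,1,-0.584,-0.314,-0.139,0,0,0.978,1,-0.584,-0.314,-0.139,0,0,0.978,1,-0.584,-0.314,-0.139,0,0,0.978,1,-0.584,-0.314,-0.139,0,0,0.978],
)

```text
time_s: 1.2
position: [0.3295, 0.3602, 0.2899]
tool_rot: [[-0.418, 0.908, -0.0], [0.908, 0.418, -0.0], [0.0, -0.0, -1.0]]
ft_force: [-0.3, 0.6, 0.3]
grip_width: 0.0854
```

Call:
step_arm(
  steps=[1,-0.635,0.187,0,0,0,0.978,1,-0.635,0.187,0,0,0,0.978,1,-0.635,0.187,0,0,0,0.978,1,-0.635,0.187,0,0,0,0.978,1,-0.635,0.187,0,0,0,0.978,1,-0.635,0.187,0,0,0,0.978,1,-0.635,0.187,0,0,0,0.978],
)

```text
time_s: 1.9
position: [0.4593, 0.2111, 0.2899]
tool_rot: [[0.327, 0.945, -0.001], [0.945, -0.327, 0.0], [-0.0, -0.001, -1.0]]
ft_force: [0.1, 0.4, -0.6]
grip_width: 0.0855
```

Call:
step_arm(
  steps=[1,-0.306,0.533,0,0,0,0.976,1,-0.306,0.533,0,0,0,0.976,1,-0.306,0.533,0,0,0,0.976,1,-0.306,0.533,0,0,0,0.976,1,-0.306,0.533,0,0,0,0.976,1,-0.306,0.533,0,0,0,0.976,1,-0.306,0.533,0,0,0,0.976,1,-0.306,0.533,0,0,0,0.976,1,-0.306,0.533,0,0,0,0.976],
)

```text
time_s: 2.8
position: [0.5797, 0.071, 0.2904]
tool_rot: [[0.892, 0.451, 0.0], [0.451, -0.892, -0.0], [0.0, 0.0, -1.0]]
ft_force: [-0.0, 0.2, 0.8]
grip_width: 0.0852
```

Now a wrist camera check of the bar.

Run:
```python
from h import *
s=env.observe();cal=imaging.get_calibration("wrist")
im,d=imaging.get_image("wrist"); cv2.imwrite("pics/w1.png",im)
P,u,v=cloud("wrist",d,cal)
t=(P[:,2]>.198)&(P[:,2]<.215)&(np.linalg.norm(P[:,:2]-[.58,.07],axis=1)<.06); b=P[t]
print(len(b),b.mean(0),cv2.minAreaRect(b[:,:2].astype(np.float32)))
t=(P[:,2]>.165)&(P[:,2]<.18)&(np.linalg.norm(P[:,:2]-[.58,.07],axis=1)<.08);print(cv2.minEnclosingCircle(P[t][:,:2].astype(np.float32)))
print(s["position"])
go(s["position"],s["tool_rot"],[.58,.07,.196],-63.4)
```

```text
1758 [0.58499309 0.07271905 0.20571447] ((0.583678662776947, 0.07182291150093079), (0.06492792069911957, 0.013887394219636917), 26.384763717651367)
((0.5829010009765625, 0.07191910594701767), 0.06097952648997307)
[0.57969788 0.07096399 0.29036266]
shift [-0.0007  0.0032  0.3145] turn 0.22 frac 0.0049
```

View pics/w1.png

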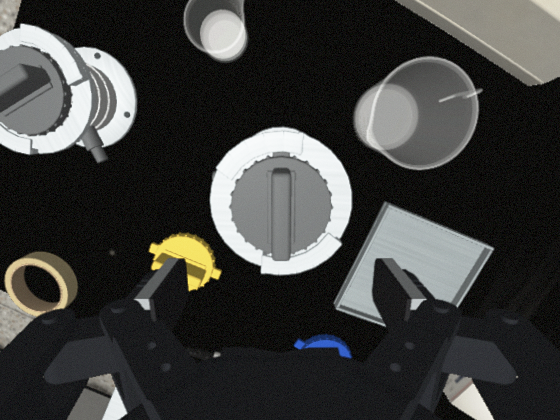

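Call:
step_arm(
  steps=[1,0.005,0.003,0.1,0,0,0.005,1,0.005,0.003,0.2,0,0,0.005,1,0.005,0.003,0.25,0,0,0.005,1,0.005,0.003,0.29,0,0,0.005,1,0.005,0.003,0.315,0,0,0.005,1,0.005,0.003,0.315,0,0,0.005,1,0.005,0.003,0.315,0,0,0.005],
)

```text
time_s: 3.55
position: [0.5821, 0.0699, 0.1963]
tool_rot: [[0.896, 0.444, 0.001], [0.444, -0.896, -0.0], [0.001, 0.001, -1.0]]
ft_force: [-0.4, 0.3, 0.4]
grip_width: 0.0851
```

Call:
step_arm(
  steps=[0,0,0,0,0,0,0,0,0,0,0,0,0,0,0,0,0,0,0,0,0,0,0,0,0,0,0,0,0,0,0,0,0,0,0,0,0,0,0,0,0,0,0,0,0,0,0,0,0,0,0,0,0,0,0,0,0,0,0,0,0,0,0,0,0,0,0,0,0,0],
  grip_force=40,
)

```text
time_s: 4.55
position: [0.5819, 0.0699, 0.1957]
tool_rot: [[0.896, 0.444, 0.0], [0.444, -0.896, -0.0], [0.0, 0.0, -1.0]]
ft_force: [-0.4, -0.8, 3.0]
grip_width: 0.0131
```

Call:
step_arm(
  steps=[0,0,0,0,0,0,-0.1,0,0,0,0,0,0,-0.2,0,0,0,0,0,0,-0.3,0,0,0,0,0,0,-0.4,0,0,0,0,0,0,-0.5,0,0,0,0,0,0,-0.6,0,0,0,0,0,0,-0.7,0,0,0,0,0,0,-0.8,0,0,0,0,0,0,-0.9,0,0,0,0,0,0,-1],
)

```text
time_s: 5.55
position: [0.5819, 0.0699, 0.1957]
tool_rot: [[0.317, 0.949, 0.0], [0.949, -0.317, -0.0], [0.0, 0.0, -1.0]]
ft_force: [-0.2, -0.1, 3.7]
grip_width: 0.0134
```

Call:
step_arm(
  steps=[0,0,0,0,0,0,-0.1,0,0,0,0,0,0,-0.2,0,0,0,0,0,0,-0.3,0,0,0,0,0,0,-0.4,0,0,0,0,0,0,-0.5,0,0,0,0,0,0,-0.6,0,0,0,0,0,0,-0.7,0,0,0,0,0,0,-0.8,0,0,0,0,0,0,-0.9,0,0,0,0,0,0,-1],
)

```text
time_s: 6.55
position: [0.5819, 0.0699, 0.1957]
tool_rot: [[-0.447, 0.895, 0.001], [0.895, 0.447, 0.0], [-0.0, 0.0, -1.0]]
ft_force: [0.2, -0.6, 2.7]
grip_width: 0.013
```

Call:
step_arm(
  steps=[0,0,0,0,0,0,-0.04,0,0,0,0,0,0,-0.04],
)

```text
time_s: 6.75
position: [0.5819, 0.0699, 0.1957]
tool_rot: [[-0.472, 0.881, 0.001], [0.881, 0.472, -0.0], [-0.0, 0.0, -1.0]]
ft_force: [0.0, -0.0, 3.8]
grip_width: 0.0133
```

Run:
```python
from h import *
s=env.observe();print(s["position"],s["ft_force"],s["wrist_torque"],s["q"],s["grip_width"])
im,d=imaging.get_image("wrist"); cv2.imwrite("pics/w2.png",im)
im,d=imaging.get_image("scene"); cv2.imwrite("pics/s2.png",cv2.resize(im[130:330,220:440],None,fx=3,fy=3))
```

```text
[0.58193157 0.06993791 0.19574759] [ 1.21302531e-02 -3.17921557e-03  3.76769119e+00] [ 0.01851901 -0.05664503  0.13428225] [-4.71122626e+00  2.77408224e+01  7.34668789e+01 -5.20849798e-04
  7.87623919e+01 -3.28880232e+01] 0.013283970762238294
```

View pics/w2.png

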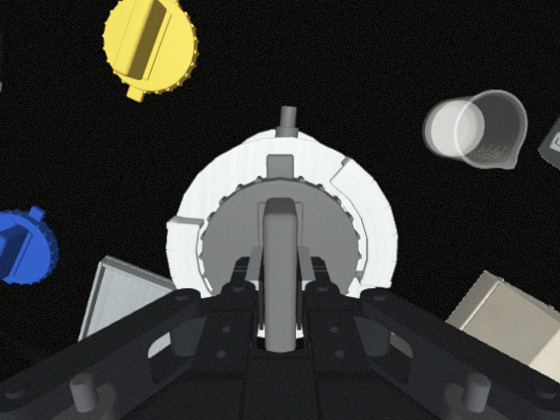

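View pics/s2.png

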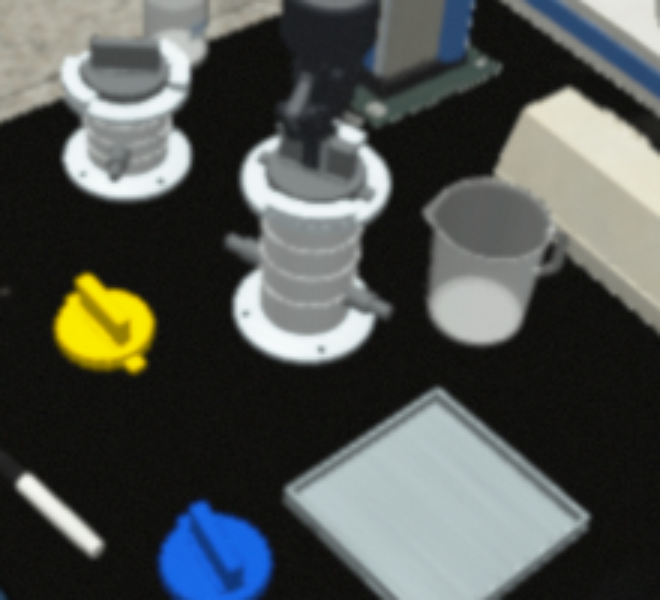

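The lug shows at (280,165), clear in the gap between the catches, so the cover can be lifted straight up.

Call:
step_arm(
  steps=[0,0,0,-0.01,0,0,0,0,0,0,-0.03,0,0,0,0,0,0,-0.05,0,0,0,0,0,0,-0.08,0,0,0,0,0,0,-0.12,0,0,0,0,0,0,-0.17,0,0,0,0,0,0,-0.22,0,0,0,0,0,0,-0.27,0,0,0,0,0,0,-0.3,0,0,0,0,0,0,-0.3,0,0,0],
)

```text
time_s: 7.85
position: [0.5821, 0.0699, 0.2872]
tool_rot: [[-0.472, 0.882, 0.003], [0.882, 0.472, -0.0], [-0.002, 0.002, -1.0]]
ft_force: [-0.3, 0.3, -2.2]
grip_width: 0.0135
```

Run:
```python
from h import *
s=env.observe();p=s["position"];print(p,s["ft_force"])
cal=imaging.get_calibration("wrist")
im,d=imaging.get_image("wrist"); cv2.imwrite("pics/w3.png",im)
im,d=imaging.get_image("scene"); cv2.imwrite("pics/s3.png",cv2.resize(im[100:330,220:440],None,fx=2.6,fy=2.6))
P,u,v=cloud("scene",d)
t=(P[:,2]>.012)&(P[:,2]<.03)&(np.linalg.norm(P[:,:2]-[.534,-.166],axis=1)<.13)
print("tray scene",cv2.minAreaRect(P[t][:,:2].astype(np.float32)))
a=np.degrees(np.arctan2(s["tool_rot"][1][1],s["tool_rot"][0][1]));print(a)
go(p,s["tool_rot"],[.534,-.166,p[2]],a)
```

```text
[0.58213803 0.0699188  0.28718901] [-0.30759196  0.33727972 -2.20895101]
tray scene ((0.5344065427780151, -0.1660134494304657), (0.1753035932779312, 0.17336736619472504), 4.806426048278809)
28.160775210810613
shift [-6.176e-01 -5.126e-01 -3.000e-04] turn 0.0 frac 0.0
```

View pics/s3.png

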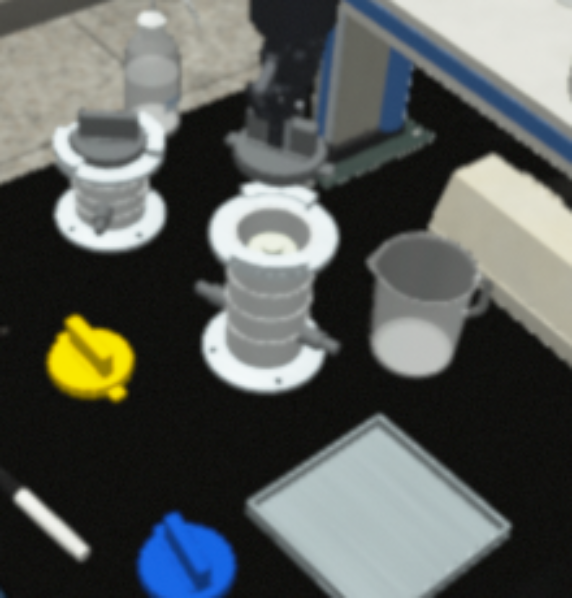

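View pics/w3.png

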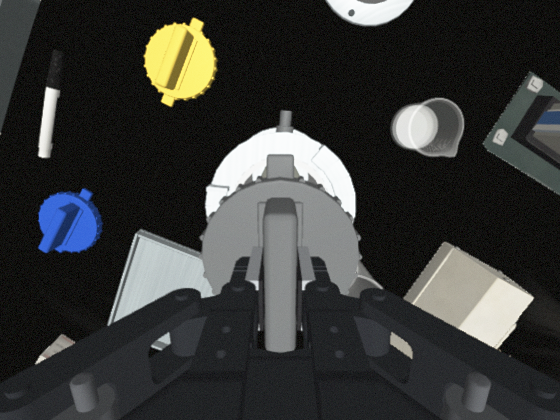

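The cover is off and held level. The housing is open with the filter visible inside. Now I carry it to the tray.

Call:
step_arm(
  steps=[0,-0.06,-0.05,0,0,0,0,0,-0.13,-0.11,0,0,0,0,0,-0.21,-0.17,0,0,0,0,0,-0.29,-0.24,0,0,0,0,0,-0.37,-0.31,0,0,0,0,0,-0.45,-0.38,0,0,0,0,0,-0.53,-0.44,0,0,0,0,0,-0.59,-0.49,0,0,0,0,0,-0.618,-0.513,0,0,0,0,0,-0.618,-0.513,0,0,0,0],
)

```text
time_s: 8.95
position: [0.5334, -0.1669, 0.2849]
tool_rot: [[-0.47, 0.882, -0.001], [0.882, 0.47, 0.001], [0.001, -0.001, -1.0]]
ft_force: [-0.3, 0.1, -2.2]
grip_width: 0.0134
```

Run:
```python
from h import *
s=env.observe();p=s["position"];print(p,s["ft_force"])
im,d=imaging.get_image("scene"); cv2.imwrite("pics/s4.png",cv2.resize(im[100:360,200:460],None,fx=2.2,fy=2.2))
P,u,v=cloud("scene",d)
t=(np.linalg.norm(P[:,:2]-p[:2],axis=1)<.07)&(P[:,2]>.22)&(P[:,2]<.27);print("disc zs",np.percentile(P[t][:,2],[2,25,50,75,98]),P[t].mean(0))
```

```text
[ 0.53335956 -0.16691226  0.28485725] [-0.30602156  0.14633926 -2.18586854]
disc zs [0.25060452 0.25838301 0.26277927 0.26404316 0.26824258] [ 0.51692671 -0.17891505  0.26108614]
```

View pics/s4.png

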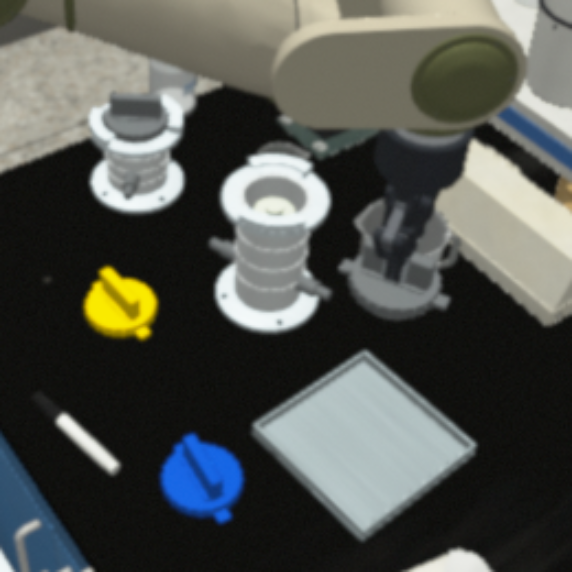

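Call:
step_arm(
  steps=[0,0,0,0.08,0,0,0,0,0,0,0.18,0,0,0,0,0,0,0.28,0,0,0,0,0,0,0.38,0,0,0,0,0,0,0.48,0,0,0,0,0,0,0.57,0,0,0,0,0,0,0.65,0,0,0,0,0,0,0.71,0,0,0,0,0,0,0.75,0,0,0,0,0,0,0.75,0,0,0],
)

```text
time_s: 10.0
position: [0.5334, -0.165, 0.0593]
tool_rot: [[-0.473, 0.881, -0.002], [0.881, 0.473, 0.001], [0.002, -0.001, -1.0]]
ft_force: [-0.4, -0.6, -1.1]
grip_width: 0.0136
```

Call:
step_arm(
  steps=[0,0,0,0.005,0,0,0,0,0,0,0.01,0,0,0,0,0,0,0.015,0,0,0,0,0,0,0.02,0,0,0,0,0,0,0.02,0,0,0],
)

```text
time_s: 10.5
position: [0.5336, -0.1662, 0.0546]
tool_rot: [[-0.472, 0.882, 0.0], [0.882, 0.472, -0.0], [-0.0, 0.0, -1.0]]
ft_force: [-0.4, 0.6, -2.4]
grip_width: 0.013
```

Call:
step_arm(
  steps=[0,0,0,0.003,0,0,0,0,0,0,0.006,0,0,0,0,0,0,0.009,0,0,0,0,0,0,0.012,0,0,0,0,0,0,0.012,0,0,0],
)

```text
time_s: 11.0
position: [0.5336, -0.1661, 0.0508]
tool_rot: [[-0.472, 0.882, -0.0], [0.882, 0.472, 0.0], [0.0, -0.0, -1.0]]
ft_force: [0.1, -0.7, -1.7]
grip_width: 0.0134
```

Call:
step_arm(
  steps=[0,0,0,0.002,0,0,0,0,0,0,0.003,0,0,0,0,0,0,0.003,0,0,0],
)

```text
time_s: 11.3
position: [0.5336, -0.1662, 0.05]
tool_rot: [[-0.472, 0.882, -0.0], [0.882, 0.472, 0.0], [0.0, -0.0, -1.0]]
ft_force: [0.2, 0.4, -1.9]
grip_width: 0.0134
```

Call:
step_arm(
  steps=[0,0,0,0.002,0,0,0,0,0,0,0.003,0,0,0,0,0,0,0.003,0,0,0],
)

```text
time_s: 11.6
position: [0.5337, -0.1662, 0.0497]
tool_rot: [[-0.472, 0.882, 0.0], [0.882, 0.472, -0.0], [-0.0, 0.0, -1.0]]
ft_force: [-1.9, 1.9, 5.1]
grip_width: 0.0133
```

Force reads +5 N, so the cover is resting on the tray floor. I release it and retreat.

Call:
step_arm(
  steps=[0.3,0,0,0,0,0,0,0.5,0,0,0,0,0,0,0.7,0,0,0,0,0,0,0.7,0,0,0,0,0,0,0.7,0,0,0,0,0,0,0.7,0,0,0,0,0,0,0.7,0,0,0,0,0,0],
)

```text
time_s: 12.3
position: [0.5337, -0.1662, 0.0491]
tool_rot: [[-0.472, 0.882, 0.0], [0.882, 0.472, -0.0], [-0.0, 0.0, -1.0]]
ft_force: [0.3, 0.1, -0.9]
grip_width: 0.0597
```

Call:
step_arm(
  steps=[0.7,0,0,-0.03,0,0,0,0.7,0,0,-0.08,0,0,0,0.7,0,0,-0.15,0,0,0,0.7,0,0,-0.25,0,0,0,0.7,0,0,-0.35,0,0,0,0.7,0,0,-0.45,0,0,0,0.7,0,0,-0.55,0,0,0,0.7,0,0,-0.65,0,0,0,0.7,0,0,-0.7,0,0,0,0.7,0,0,-0.7,0,0,0],
)

```text
time_s: 13.3
position: [0.5341, -0.1664, 0.2619]
tool_rot: [[-0.472, 0.882, 0.004], [0.882, 0.472, -0.003], [-0.004, 0.003, -1.0]]
ft_force: [0.5, 0.4, -0.2]
grip_width: 0.0597
```

Run:
```python
from h import *
s=env.observe();print(s["position"],s["ft_force"],s["grip_width"])
cal=imaging.get_calibration("wrist")
im,d=imaging.get_image("wrist"); cv2.imwrite("pics/w5.png",im)
P,u,v=cloud("wrist",d,cal)
t=(P[:,2]>.05)&(P[:,2]<.07)&(np.linalg.norm(P[:,:2]-[.534,-.166],axis=1)<.06);print("bar",P[t].mean(0),cv2.minAreaRect(P[t][:,:2].astype(np.float32)))
t=(P[:,2]>.022)&(P[:,2]<.034)&(np.linalg.norm(P[:,:2]-[.534,-.166],axis=1)<.06);print("disc z",np.percentile(P[t][:,2],[5,50,95]))
t=(P[:,2]>.012)&(P[:,2]<.021)&(np.linalg.norm(P[:,:2]-[.534,-.166],axis=1)<.13)&(np.linalg.norm(P[:,:2]-[.534,-.166],axis=1)>.07);print("tray",cv2.minAreaRect(P[t][:,:2].astype(np.float32)))
im,d=imaging.get_image("scene"); cv2.imwrite("pics/s5.png",im)
im,d=imaging.get_image("top"); cv2.imwrite("pics/t5.png",im)
P,u,v=cloud("top",d)
t=(u>130)&(u<215)&(v>130)&(v<215)&(P[:,2]>.135)&(P[:,2]<.155); print("short bar",P[t].mean(0),cv2.minAreaRect(P[t][:,:2].astype(np.float32)))
```

```text
[ 0.5340838  -0.1663539   0.26190278] [ 0.45478814  0.44106879 -0.18666627] 0.059719599735777944
bar [ 0.5332356  -0.1642964   0.05982858] ((0.5338479280471802, -0.16506405174732208), (0.013196408748626709, 0.0640566423535347), 27.892833709716797)
disc z [0.02673477 0.02832395 0.03031118]
tray ((0.5371562242507935, -0.16522783041000366), (0.1702018529176712, 0.17034435272216797), 4.695626735687256)
short bar [0.55533216 0.33354811 0.14387159] ((0.5570927262306213, 0.3334336280822754), (0.015431360341608524, 0.06572244316339493), 51.09757614135742)
```

View pics/w5.png

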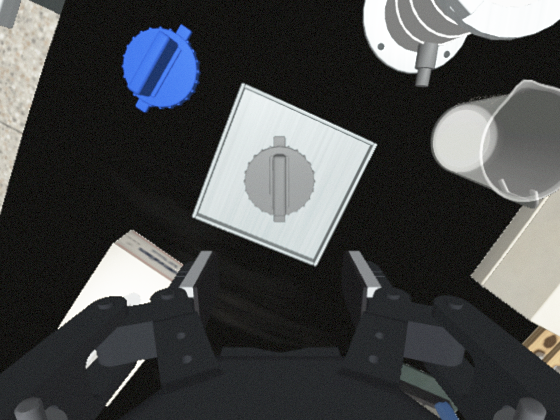

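View pics/s5.png

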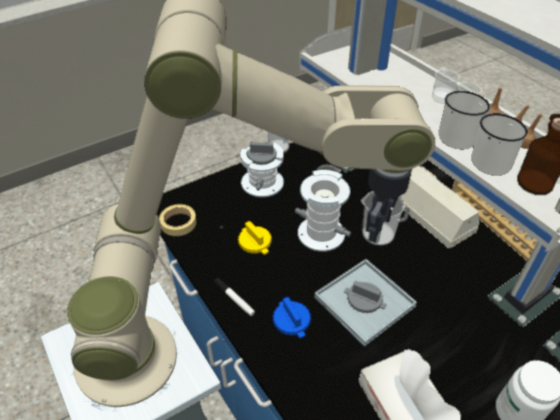

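The cover sits upright and flat in the tray, about 3 mm from centre. The short housing hasn't changed and the gripper is clear, so I hand the job in.

```bash
python3 -c "
from rig import close_job
print(close_job())"
```

```text
the job is handed in; nothing more can be done
None
```

The tall housing's cover is off and sits right way up in the middle of the steel tray. I handed the job in at about 13.5 s of the 48 s limit.

I gripped the bar at 40 N, turned it about 92° anticlockwise, lifted straight up, and lowered in small steps to a contact of about 5 N. I then released it and backed the arm away.

**Cover in tray:** The last wrist picture puts the bar centre within about 3 mm of the tray centre. The disc's top lies level at about 28 mm, which matches a cover seated on the tray floor.

**Housings:** The tall housing is open with its filter visible. The shorter housing's bar is where it was at the start, within about 0.2 mm; its angle read 52.0° at the start and 51.1° at the end, which I take as measurement noise.

**Disagreements:** Before the grasp, the three cameras differed by about 3–4 mm on the cover's position, so I used a value between them. They also differ by about 3 mm on the tray's centre. No checks failed.

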